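Set the telescoping hold-down on the board

ROBOT

A 7-joint arm with a two-finger parallel gripper is mounted at the origin on the work surface. World frame = base frame: x ahead of the robot, y to its left, z up, the work surface at z = 0. Lengths are in m, angles in rad, forces in N, time in s.
With the tool pointing down it reaches from about 0.4 to 0.875 m from the base axis. Payload 19.3 kg.
Tool frame: the origin (TCP) lies on the centre line of the jaws, within the pads' length; the fingertips stand 8 mm ahead of it and the grasp point (between the pads) lies 11 mm behind it (bot.tip_extent is the distance from the TCP to the fingertips, in m); x points along the fingers, y is the direction in which the jaws open and shut, and the axes are right-handed (so a half turn about x gives the same grasp; the last joint's range is limited). The gripper opens to 85 mm and grips with 20 to 120 N. Pads are 22 mm wide; open, the fingers measure 114 mm over their backs; the gripper's body (76 mm by 85 mm) begins 54 mm behind the grasp point. The pads swing forward as they close: fully open they stand 13 mm farther back than shut.
Start: joints at [1.22, 0.521, -0.036, 1.599, 0.021, 1.021, -0.113], TCP at [0.173, -0.601, 0.239] pointing down, gripper open.
Joint ranges: [-2.91, 2.91], [-0.3, 2.13], [-1.5, 1.42], [0.17, 2.43], [-1.26, 4.41], [0.16, 1.93], [-2.52, 2.52]. Speed limits (rad/s): [1.89, 1.89, 2.39, 2.39, 3.01, 3.01, 3.01].

INTERFACE

Orientations are given as [roll, pitch, yaw] about the fixed x, y, z axes, in that order (R = Rz(yaw) Ry(pitch) Rx(roll)).
In Python, from workcell import sensors, imaging, order, bot gives the robot as it stands.
- The arm moves only by the tool arm_command, never from a script. Its argument "commands" is a list of rows, each an object of numbers: "dx", "dy", "dz": the shift along the tool's x, y, z in cm; "twist": the turn about the tool's x in rad. A call has 1 to 12 rows; each row is the pose to reach, as a shift and turn from the pose measured when the call began, along the tool's axes at that moment; what a row does not reach only later rows make up. A row lasts 1/12 s, in which the tool goes at most 41.7 mm and 7.16 degrees, less where a joint would pass 70% of its speed; a pose out of reach is approached as far as the arm can. A call with a gripper value outside its range is refused whole. "grip" is the closure, from -1 (fully open) to 1 (shut), set as the call begins (left out, the last holds). The fingers move at their own pace and stop on an object; "squeeze" is the grip in N (left out, the last holds). Time passes only in rows, so rows that repeat a pose let the fingers close. It gives the time, the measured TCP pose, the force and the opening at its end, in the units of the state.
- sensors.observe(): the state, without advancing time (a new reading comes with each control period).
- imaging.grab_frame(name): name is "side" or "top"; returns the picture (480x640x3 uint8, red, green, blue); there is no depth.
- imaging.camera_info(name): a dict with "fx", "fy", "cx", "cy" (pixels), "dist_coeffs" ([k1, k2, p1, p2, k3] as OpenCV has them; the pictures are not rectified), "origin" and "attitude" of the camera in the world. Camera axes: x right, y down, z forward; pixel columns grow to the right and rows downward; lengths in m; the calibration is good to about 2 mm. A picture is of the moment at which its call begins. camera_info takes no time and is no camera call.
- order.job_done(): hands the job in, once; it reports no verdict.
The state is a dict: "clock": time; "qpos": joint angles; "qd": joint speeds; "joint_efforts": joint torques, N m; "position": TCP position; "tool_rot": TCP orientation; "force": force on the tool from outside, world axes, zero at the start; "moment": the same for the moment, N m; "grip_width": finger opening in m.
Only numpy, scipy, OpenCV 4.12 (cv2) and the standard library are available. Lean on these libraries where they do the work, as an engineer would, in place of code of your own. Each camera call takes 0.05 s, during which the arm holds its last target.

TASK

Clamp the board with the green hold-down: twist the wooden handle to free the telescoping inner section, slide it down until its sprung foot presses on the board with about 8 N, then twist the handle back into a slot at that length so that it stays locked and pressing when you let go. Never press the board with more than 20 N, which would dent it, and leave the things lying about where they are.

Things in the scene. Friction and masses are not known exactly. Their poses are not given: they have to be found in the camera images.
- grip (a point): Centre of the wooden cross-bar handle on top of the inner section, on the vertical twist axis, 325 mm above the bench at the start. The level bar is 96 mm long, 16 wide, 24 tall, on a 15 mm steel stem; grip it at its middle across the 16 mm. x along the bar, z up. All weighs about 0.3 kg, carried by 3 N of sliding friction, so a slow push down reads the foot force within 2 N.
- inner (a joint): Twist of the handle and inner section, rad, counter-clockwise from above positive. Locked at about 0 (stop at -0.06), free to slide when at 0.75 or more (stop at 1.15). Twisting takes about 0.06 N m, some 0.1 more while the foot presses; it stays where it is left. Locked means turned back below 0.25, the pin deep in a slot; it cannot be turned back unless the pin is level with a slot.
- pin (a point): Tip (21 mm from the axis) of the 4 mm steel pin that sticks out of the inner section along the bar's +x, inside the outer tube; it turns and slides with the handle. Turned free it runs in an upright channel; turned back it enters one of eleven level slots, the first at the starting height (200 mm up), the others 8, 16 ... 80 mm lower, each with 0.8 mm of play up and down.
- tube (a point): Centre of the top of the fixed green outer tube, 58 mm across, from 105 to 215 mm above the bench and open at one side. Inside it the slots are parted by rounded steel teeth 2.4 mm thick: between slots the pin strikes a tooth at a twist of about 0.55 rad and the handle is blocked or forced up or down. Keep within about 1 mm of a slot's height.
- foot: Round black rubber foot, 44 mm across, 12 mm thick, under the inner section on the same axis; origin at the centre of its underside, 75 mm above the bench at the start. It goes down with the handle and, once on the board, is pushed up into the stem by a spring of 1 N per mm (no preload, 36 mm travel): one slot lower presses 8 N more.
- bracket: Green bracket fixed to the bench; origin on the bench, on the twist axis. An arm (top 167 mm up) joins the tube to a post 151 mm off along its +y. A board about 300 x 120 mm, long along the bracket's x, is fast under the foot. The board's pose is not listed: its top is 10 to 60 mm above the bench (15 to 65 mm below the foot at the start) and must be found by feel or by eye.
- sanding_block: cork sanding block 60 x 90 x 30 mm, loose on the board's end nearer the robot; bystander, leave it alone (origin at its underside)
- try_square: small try square, wooden stock 75 mm and steel blade 85 mm, loose on the other end of the board; bystander, leave it alone (origin at its underside)
- offcut: loose wooden offcut 70 x 50 x 35 mm on the bench beside the board; bystander, leave it alone (origin at its underside)
- glue_jar: loose jar 60 mm across, 75 mm tall, on the bench beside the board; bystander, leave it alone (origin at its underside)
- file: loose file with a wooden handle, 310 mm long, at one side of the bench; bystander, leave it alone (origin at its underside)
- mallet: loose wooden mallet 290 mm long, 60 mm tall, at one side of the bench; bystander, leave it alone (origin at its underside)

How it is judged:
On the way, in this order (a step that is already met when the one before it is completed fails the run):
1. the handle is twisted free (value of joint inner above 0.7 rad), for 0.1 s.
2. with the handle still free, the foot presses on the board (value of joint inner above 0.6 rad and contact force between foot and anything else above 3 N), for 0.1 s.
At the end, for the whole second after the job is handed in: The handle is turned back into a slot (twist under 0.25 rad), and the foot stands still and presses on the board with 3 to 16 N, with nothing holding the handle (value of joint inner below 0.25 rad and contact force between foot and anything else between 3 and 16 N and linear speed of foot below 0.005 m/s); the robot touches nothing.
It fails at once if the foot presses with more than 20 N (contact force between foot and anything else above 20 N).
It fails at once if a bystander is moved by more than 30 mm (distance of any of sanding_block, try_square, offcut, glue_jar, file, mallet from where it was at the start of the episode above 0.03 m).
It also fails if it takes over 64 s, if anything falls off the work surface, if the arm or the gripper's body presses on something with over 40 N, if the wrist force passes 120 N, or if a joint passes its speed limit or range.

## Working session

There is one attempt and no reset: what is moved stays moved. The work goes in short steps, Python scripts to look and compute and a tool call to move; the robot and the scene stay as the last step left them, time stands still between calls to the robot, and variables do not carry over. Pictures are saved under pics/ and viewed, and the job is handed in when it is done.

Besides the shell and the picture viewer there is one more tool, called after "Call:" in YAML: its name, and indented under it one key for each argument. arm_command: Moves the arm, as the interface text tells. Its arguments: {"type":"object","properties":{"commands":{"type":"array"},"grip":{"type":"number"},"squeeze":{"type":"number"}},"required":["commands"]}

```bash
mkdir -p pics; cat > h.py <<'E'
from workcell import sensors, imaging, order, bot
import numpy as np, cv2
E
python3 - <<'E'
from h import *
s=sensors.observe(); print(s); 
for n in("side","top"):
    print(imaging.camera_info(n)); cv2.imwrite(f"pics/{n}0.png",imaging.grab_frame(n)[:,:,::-1])
print(bot.tip_extent)
E
```

```text
{'clock': 0.0, 'qpos': array([ 1.21975574,  0.52203668, -0.03634787,  1.59996866,  0.02121695,
        1.02112845, -0.11281074]), 'qd': array([ 0.00071141,  0.00092409,  0.00221767, -0.00035193, -0.00149727,
       -0.0006279 , -0.00277132]), 'joint_efforts': array([-9.09132923e-04, -9.27109051e+01,  1.97985917e+00, -3.69927156e+01,
        1.79225137e-02,  8.22554401e-03, -1.16330054e-05]), 'position': array([ 0.17311053, -0.6002135 ,  0.23872548]), 'tool_rot': array([-1.49544431,  1.56964079,  1.92699411]), 'force': array([-0.53465531, -0.20117044, -0.58830021]), 'moment': array([-0.02949908, -0.01917037,  0.04313586]), 'grip_width': 0.08571552635188165}
{'fx': 616.4772888607425, 'fy': 616.4772888607425, 'cx': 339.0832627760711, 'cy': 238.92097302223976, 'dist_coeffs': array([-0.13062664,  0.        ,  0.        ,  0.        ,  0.        ]), 'origin': array([-0.06153078, -1.11661399,  1.26464429]), 'attitude': array([-2.27711924,  0.00617045, -0.52444917])}
{'fx': 447.876356276541, 'fy': 447.876356276541, 'cx': 317.2790082057576, 'cy': 238.55675308655177, 'dist_coeffs': array([0.01164306, 0.        , 0.        , 0.        , 0.        ]), 'origin': array([ 0.37941258, -0.01039124,  1.69204836]), 'attitude': array([-3.00825146,  0.01905735, -1.59230517])}
0.008
```

View pics/side0.png

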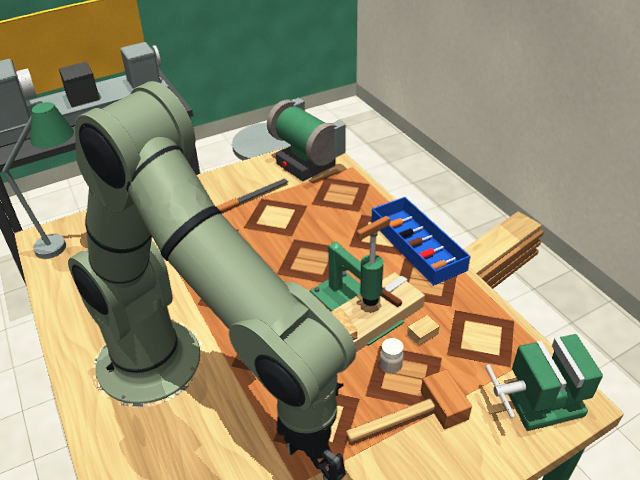

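View pics/top0.png

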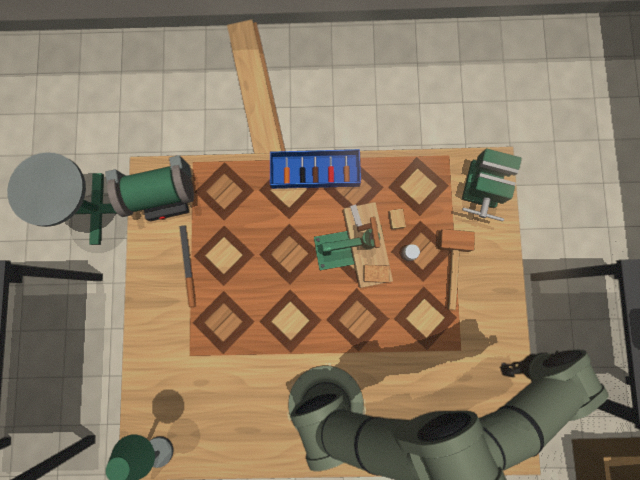

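The side view shows the hold-down at about (372,270), with the handle at (375,228). In the top view the handle is near (375,233). I'll zoom in on both.

```bash
python3 - <<'E'
import cv2
a=cv2.imread("pics/side0.png")[190:350,290:450]; cv2.imwrite("pics/side0z.png",cv2.resize(a,(640,640),interpolation=cv2.INTER_CUBIC)[:600])
a=cv2.imread("pics/top0.png")[195:295,300:420]; cv2.imwrite("pics/top0z.png",cv2.resize(a,(720,600),interpolation=cv2.INTER_CUBIC))
E
```

```text
(no output)
```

View pics/side0z.png

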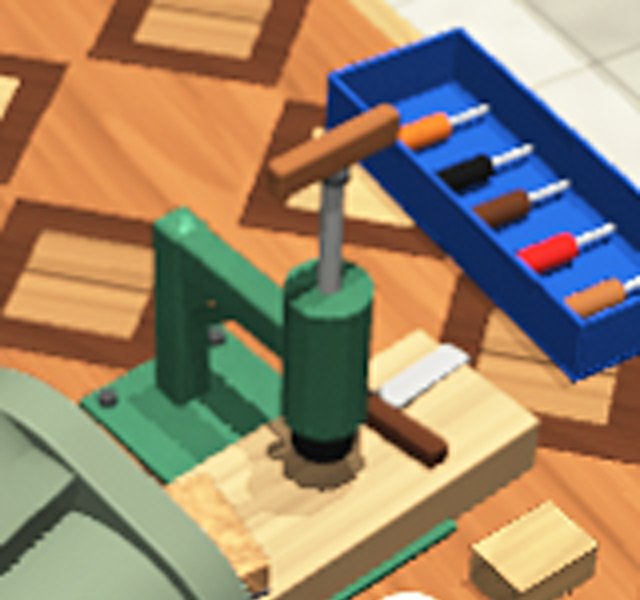

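View pics/top0z.png

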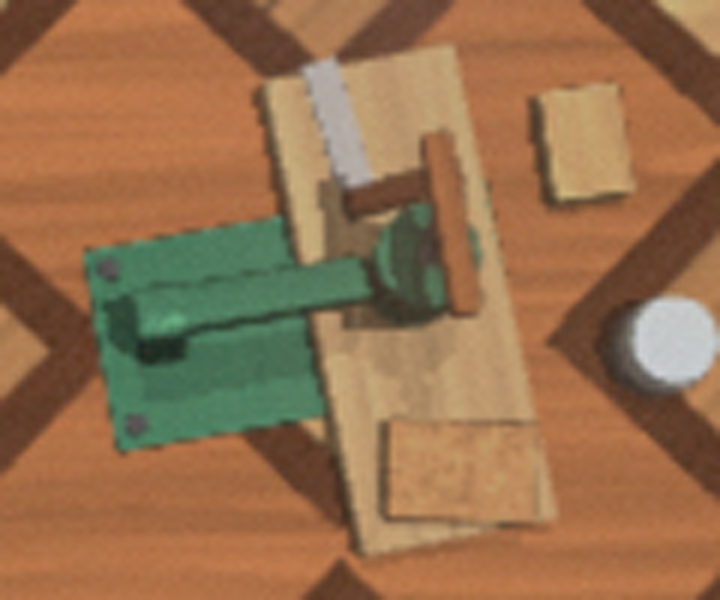

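```bash
cat >> h.py <<'E'
from scipy.spatial.transform import Rotation as R
def ray(n,uv):
    c=imaging.camera_info(n);K=np.array([[c['fx'],0,c['cx']],[0,c['fy'],c['cy']],[0,0,1]])
    p=cv2.undistortPoints(np.array(uv,float).reshape(-1,1,2),K,c['dist_coeffs'])[:,0]
    d=np.c_[p,np.ones(len(p))]@R.from_euler('xyz',c['attitude']).as_matrix().T
    return c['origin'],d
def plane(n,uv,z):
    o,d=ray(n,uv); return o+d*((z-o[2])/d[:,2])[:,None]
def proj(n,P):
    c=imaging.camera_info(n);K=np.array([[c['fx'],0,c['cx']],[0,c['fy'],c['cy']],[0,0,1]])
    M=R.from_euler('xyz',c['attitude']).as_matrix()
    q=(np.atleast_2d(P)-c['origin'])@M
    return cv2.projectPoints(q,np.zeros(3),np.zeros(3),K,c['dist_coeffs'])[0][:,0]
E
python3 - <<'E'
from h import *
t=np.array([[421,133],[446,131],[480,312],[453,314]])/6+[300,195]-0.4
P=plane("top",t,.337);print(P.round(4)); c=P.mean(0);print("c",c)
d=(P[2]+P[3]-P[0]-P[1])/2;print(np.linalg.norm(d),np.arctan2(-d[1],-d[0]), np.linalg.norm(P[1]-P[0]))
s=np.array([[270,170],[285,178],[400,118],[385,105]])/4+[290,190]-.4
Q=plane("side",s,.337);print(Q.round(4));print("c",Q.mean(0))
d=(Q[2]+Q[3]-Q[0]-Q[1])/2;print(np.linalg.norm(d),np.arctan2(d[1],d[0]))
# tube
print(plane("top",[[300+425/6-.4,195+262/6-.4]],.215), proj("top",[[*c[:2],.215]]),(proj("side",[[*c[:2],.215]])-[290,190])*4)
# board corners top, near z 0.04
b=np.array([[262,88],[452,47],[552,522],[362,555]])/6+[300,195]-.4
for z in(.0,.03,.05):
  B=plane("top",b,z);print(z,[np.linalg.norm(B[i]-B[(i+1)%4]).round(4) for i in range(4)],B.round(3).tolist())
sb=np.array([[420,330],[540,422]])/4+[290,190]-.4
for z in(.02,.03,.04,.05): print(z,plane("side",sb,z))
E
```

```text
[[ 0.6252 -0.1508  0.337 ]
 [ 0.6259 -0.1636  0.337 ]
 [ 0.5325 -0.1772  0.337 ]
 [ 0.5318 -0.1635  0.337 ]]
c [ 0.57888425 -0.16378906  0.337     ]
0.09433513583368312 0.13991997945313878 0.012795854709542653
[[ 0.5268 -0.1726  0.337 ]
 [ 0.5306 -0.1833  0.337 ]
 [ 0.6198 -0.1706  0.337 ]
 [ 0.6189 -0.1554  0.337 ]]
c [ 0.57402127 -0.17049573  0.337     ]
0.09188032400196262 0.16379317004472638
[[ 0.57485932 -0.1629931   0.215     ]] [[370.62817959 237.06032451]] [[329.2263479  282.53295119]]
0.0 [np.float64(0.1246), np.float64(0.3085), np.float64(0.1206), np.float64(0.3034)] [[0.718, -0.085, 0.0], [0.742, -0.208, 0.0], [0.438, -0.258, 0.0], [0.42, -0.139, 0.0]]
0.03 [np.float64(0.1224), np.float64(0.303), np.float64(0.1184), np.float64(0.298)] [[0.712, -0.084, 0.03], [0.735, -0.204, 0.03], [0.436, -0.254, 0.03], [0.419, -0.137, 0.03]]
0.05 [np.float64(0.1209), np.float64(0.2993), np.float64(0.117), np.float64(0.2944)] [[0.708, -0.083, 0.05], [0.731, -0.202, 0.05], [0.436, -0.251, 0.05], [0.418, -0.135, 0.05]]
0.02 [[ 0.72751008 -0.06190565  0.02      ]
 [ 0.74788751 -0.18307274  0.02      ]]
0.03 [[ 0.72117059 -0.07037963  0.03      ]
 [ 0.7413843  -0.1905732   0.03      ]]
0.04 [[ 0.7148311  -0.0788536   0.04      ]
 [ 0.73488109 -0.19807367  0.04      ]]
0.05 [[ 0.70849161 -0.08732758  0.05      ]
 [ 0.72837788 -0.20557414  0.05      ]]
```

```bash
python3 - <<'E'
from h import *
for n,(x,y),(x0,x1,y0,y1) in(("top",(375,232),(360,392,210,255)),("side",(373,228),(352,395,210,245))):
    im=cv2.imread(f"pics/{n}0.png"); hsv=cv2.cvtColor(im,cv2.COLOR_BGR2HSV)
    print(n,[(im[y+dy,x+dx].tolist(),hsv[y+dy,x+dx].tolist()) for dx,dy in((0,0),(0,-6),(0,6),(8,0),(-8,0))])
    z=cv2.resize(im[y0:y1,x0:x1],None,fx=14,fy=13,interpolation=cv2.INTER_NEAREST);cv2.imwrite(f"pics/{n}0b.png",z);print(z.shape)
E
```

```text
top [([67, 104, 160], [12, 148, 160]), ([68, 102, 155], [12, 143, 155]), ([71, 110, 164], [13, 145, 164]), ([68, 109, 169], [12, 152, 169]), ([60, 77, 72], [39, 56, 77])]
(585, 448, 3)
side [([37, 65, 110], [12, 169, 110]), ([79, 112, 183], [10, 145, 183]), ([67, 68, 69], [15, 7, 69]), ([38, 54, 86], [10, 142, 86]), ([79, 138, 222], [12, 164, 222])]
(455, 602, 3)
```

View pics/top0b.png

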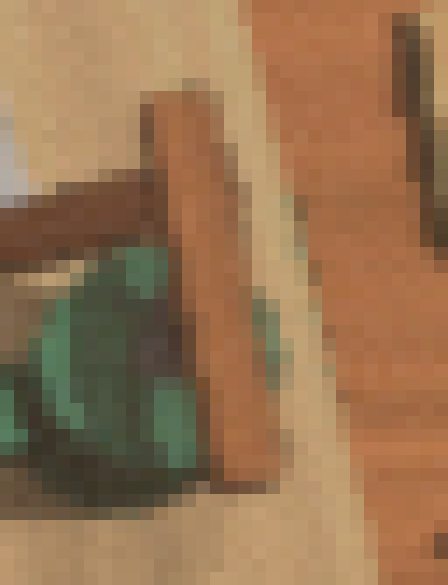

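View pics/side0b.png

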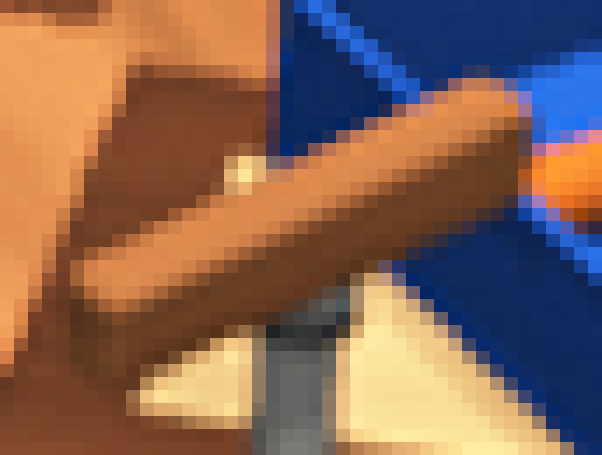

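The top face of the bar is sharp in both views, with its centre at (375.0,231.6) in top and (373.0,224.5) in side.

```bash
python3 - <<'E'
from h import *
for n,c,o in(("top",[[153,97],[217,92],[283,475],[217,485]],(360,210)),("side",[[78,268],[118,312],[530,122],[478,80]],(352,210))):
    P=plane(n,np.array(c)/[14,13]+o-.5,.337);d=(P[2]+P[3]-P[0]-P[1])/2
    print(n,P.mean(0).round(4),np.linalg.norm(d),np.arctan(d[1]/d[0]),np.linalg.norm(P[1]-P[0]))
# triangulate centre
o1,d1=ray("top",[[375,231.6]]);o2,d2=ray("side",[[373,224.5]])
A=np.c_[d1[0],-d2[0]];t=np.linalg.lstsq(A,o2-o1,rcond=None)[0];print(o1+d1[0]*t[0],o2+d2[0]*t[1])
# TCP check by look: gripper
s=sensors.observe();M=R.from_euler('xyz',s['tool_rot']).as_matrix();print(M.round(3))
E
```

```text
top [ 0.5791 -0.1651  0.337 ] 0.09238089633512893 0.1149716564562798 0.014042823483380845
side [ 0.5748 -0.1677  0.337 ] 0.08982583093457368 0.1262500829740097 0.014022936039119431
[ 0.57933262 -0.16538845  0.33402764] [ 0.576604   -0.16409719  0.33347857]
[[-0.     0.277 -0.961]
 [ 0.001 -0.961 -0.277]
 [-1.    -0.001  0.   ]]
```

Call:
arm_command:
  commands:
    - {"dx":-4}
    - {"dx":-8}
    - {"dx":-12}
    - {"dx":-16,"dz":-1}
    - {"dx":-18,"dy":-2,"dz":-3.4}
    - {"dx":-18,"dy":-4,"dz":-6.7}
    - {"dx":-18,"dy":-6,"dz":-10}
    - {"dx":-18,"dy":-8,"dz":-13.3}
    - {"dx":-18,"dy":-10,"dz":-16.7}
    - {"dx":-18,"dy":-12,"dz":-20}
    - {"dx":-18,"dy":-14,"dz":-23.3}
    - {"dx":-18,"dy":-15,"dz":-25}
  grip: -1

```text
validation failed for argument at $.co...
```

```bash
cat > rel.py <<'E'
from h import *
import sys
s=sensors.observe();M=R.from_euler('xyz',s['tool_rot']).as_matrix()
print(s['clock'],s['position'].round(4),'q7',s['qpos'].round(2),'F',s['force'].round(2),'M',s['moment'].round(2),'yaw_y',np.arctan2(M[1,1],M[0,1]).round(4),'x',M[:,0].round(3),s['grip_width'])
if len(sys.argv)>1:
    t=np.array(list(map(float,sys.argv[1:4])));print('d cm',((t-s['position'])@M*100).round(2))
E
python3 rel.py .577 -.166 .42
```

```text
0.1 [ 0.1731 -0.6003  0.2388] q7 [ 1.22  0.52 -0.04  1.6   0.02  1.02 -0.11] F [ 0.07 -0.1   0.27] M [ 0.01  0.04 -0.01] yaw_y -1.29 x [-0.     0.001 -1.   ] 0.08541804249100252
d cm [-18.09 -30.55 -50.84]
```

Call:
arm_command:
  commands:
    - {"dx":-4,"dy":0,"dz":0,"twist":0}
    - {"dx":-8,"dy":0,"dz":0,"twist":0}
    - {"dx":-12,"dy":0,"dz":0,"twist":0}
    - {"dx":-16,"dy":0,"dz":-1,"twist":0}
    - {"dx":-18,"dy":-2,"dz":-3.4,"twist":0}
    - {"dx":-18,"dy":-4,"dz":-6.7,"twist":0}
    - {"dx":-18,"dy":-6,"dz":-10,"twist":0}
    - {"dx":-18,"dy":-8,"dz":-13.3,"twist":0}
    - {"dx":-18,"dy":-10,"dz":-16.7,"twist":0}
    - {"dx":-18,"dy":-12,"dz":-20,"twist":0}
    - {"dx":-18,"dy":-14,"dz":-23.3,"twist":0}
    - {"dx":-18,"dy":-15,"dz":-25,"twist":0}
  grip: -1

```text
clock: 1.1
position: [0.3746, -0.3832, 0.419]
tool_rot: [-2.062, 1.569, 1.365]
force: [0.6, 0.5, -0.3]
grip_width: 0.0851
```

```bash
python3 rel.py .577 -.166 .42
```

```text
1.1 [ 0.3746 -0.3832  0.419 ] q7 [ 0.82  0.24 -0.17  1.56  0.04  1.35 -0.64] F [ 0.59  0.51 -0.28] M [ 0.01 -0.02 -0.03] yaw_y -1.2859 x [ 0.     0.002 -1.   ] 0.08507488857231732
d cm [ -0.05 -15.16 -25.53]
```

Call:
arm_command:
  commands:
    - {"dx":0,"dy":-2,"dz":-3.2,"twist":0.05}
    - {"dx":0,"dy":-4,"dz":-6.5,"twist":0.1}
    - {"dx":0,"dy":-6,"dz":-10,"twist":0.15}
    - {"dx":0,"dy":-8,"dz":-13.3,"twist":0.15}
    - {"dx":0,"dy":-10,"dz":-16.7,"twist":0.15}
    - {"dx":0,"dy":-12,"dz":-20,"twist":0.15}
    - {"dx":0,"dy":-14,"dz":-23.3,"twist":0.15}
    - {"dx":0,"dy":-15.2,"dz":-25.5,"twist":0.15}
    - {"dx":0,"dy":-15.2,"dz":-25.5,"twist":0.15}
    - {"dx":0,"dy":-15.2,"dz":-25.5,"twist":0.15}

```text
clock: 1.93
position: [0.5772, -0.1644, 0.4186]
tool_rot: [-1.405, 1.568, 1.874]
force: [-0.6, -1.4, 0.5]
grip_width: 0.085
```

```bash
python3 rel.py .577 -.166 .314; python3 - <<'E'
from h import *
for n,(x,y) in(("top",(375,225)),("side",(373,215))):
    im=imaging.grab_frame(n)[:,:,::-1];cv2.imwrite(f"pics/{n}1.png",cv2.resize(im[y-50:y+50,x-60:x+60],(720,600),interpolation=cv2.INTER_CUBIC))
E
```

```text
1.9333 [ 0.5772 -0.1644  0.4186] q7 [ 0.38  0.37 -0.29  1.39  0.1   1.4  -1.34] F [-0.56 -1.37  0.48] M [-0.05  0.04 -0.05] yaw_y -1.4335 x [-0.001  0.003 -1.   ] 0.08504765036686111
d cm [10.46  0.18  0.03]
```

View pics/top1.png

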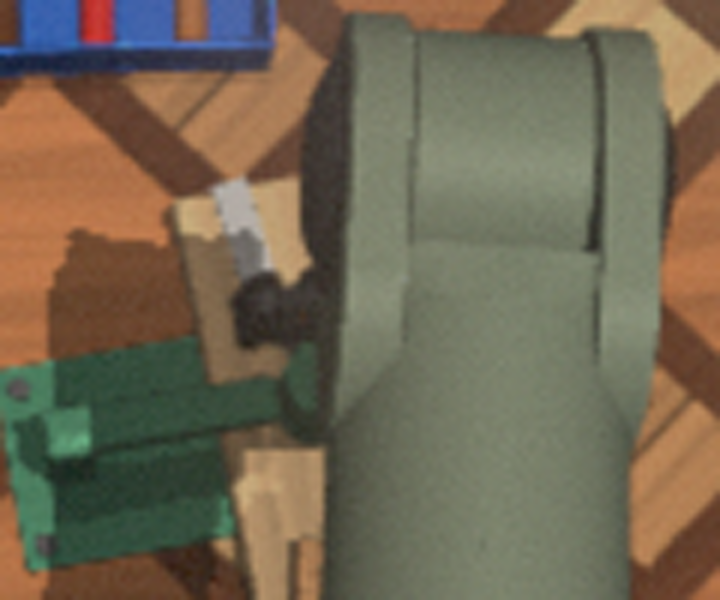

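View pics/side1.png

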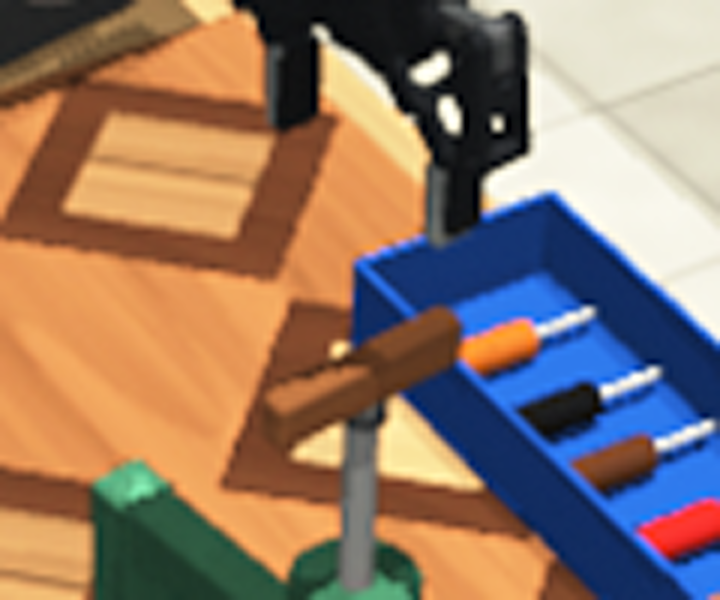

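Call:
arm_command:
  commands:
    - {"dx":3,"dy":0.2,"dz":0,"twist":0}
    - {"dx":5.5,"dy":0.2,"dz":0,"twist":0}
    - {"dx":7.5,"dy":0.2,"dz":0,"twist":0}
    - {"dx":9,"dy":0.2,"dz":0,"twist":0}
    - {"dx":10,"dy":0.2,"dz":0,"twist":0}
    - {"dx":10.4,"dy":0.2,"dz":0,"twist":0}
    - {"dx":10.4,"dy":0.2,"dz":0,"twist":0}
    - {"dx":10.4,"dy":0.2,"dz":0,"twist":0}

```text
clock: 2.7
position: [0.5765, -0.1688, 0.3161]
tool_rot: [-2.192, 1.569, 1.083]
force: [0.5, -0.7, 0.6]
grip_width: 0.0857
```

```bash
python3 rel.py .577 -.166 .314; python3 - <<'E'
from h import *
for n,(x,y) in(("side",(373,215)),):
    im=imaging.grab_frame(n)[:,:,::-1];cv2.imwrite(f"pics/{n}2.png",cv2.resize(im[y-50:y+50,x-60:x+60],(720,600),interpolation=cv2.INTER_CUBIC))
E
```

```text
2.7 [ 0.5765 -0.1688  0.3161] q7 [ 0.39  0.42 -0.28  1.56  0.12  1.17 -1.36] F [ 0.54 -0.71  0.61] M [-0.01  0.04 -0.04] yaw_y -1.4374 x [ 0.001  0.001 -1.   ] 0.08573752286205522
d cm [ 0.21 -0.27 -0.08]
```

View pics/side2.png

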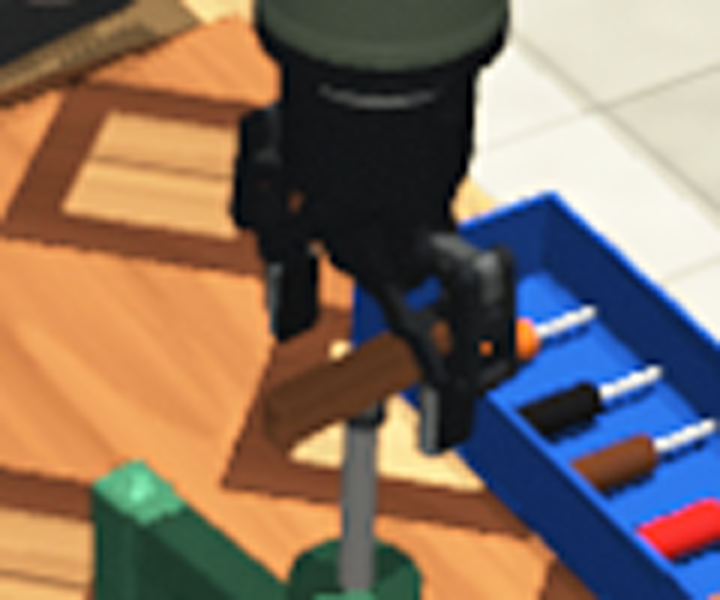

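Call:
arm_command:
  commands:
    - {"dx":0.2,"dy":-0.2,"dz":0,"twist":0}
    - {"dx":0.2,"dy":-0.2,"dz":0,"twist":0}
    - {"dx":0.2,"dy":-0.2,"dz":0,"twist":0}
    - {"dx":0.2,"dy":-0.2,"dz":0,"twist":0}
    - {"dx":0.2,"dy":-0.2,"dz":0,"twist":0}
    - {"dx":0.2,"dy":-0.2,"dz":0,"twist":0}
    - {"dx":0.2,"dy":-0.2,"dz":0,"twist":0}
    - {"dx":0.2,"dy":-0.2,"dz":0,"twist":0}
  grip: 1
  squeeze: 30

```text
clock: 3.42
position: [0.5764, -0.1658, 0.3142]
tool_rot: [-2.012, 1.569, 1.264]
force: [-0.9, 5.7, 0.9]
grip_width: 0.0155
```

```bash
python3 rel.py .577 -.166 .314
```

```text
3.4167 [ 0.5764 -0.1658  0.3142] q7 [ 0.38  0.42 -0.29  1.57  0.12  1.17 -1.36] F [-0.93  5.75  0.87] M [0.91 0.22 0.01] yaw_y -1.4364 x [ 0.001  0.002 -1.   ] 0.015489934597437272
d cm [ 0.02  0.02 -0.06]
```

Call:
arm_command:
  commands:
    - {"dx":0,"dy":-0.1,"dz":0,"twist":0}
    - {"dx":0,"dy":-0.1,"dz":0,"twist":0}
    - {"dx":0,"dy":-0.1,"dz":0,"twist":-0.1}
    - {"dx":0,"dy":-0.1,"dz":0,"twist":-0.2}
    - {"dx":0,"dy":-0.1,"dz":0,"twist":-0.3}
    - {"dx":0,"dy":-0.1,"dz":0,"twist":-0.3}
    - {"dx":0,"dy":-0.1,"dz":0,"twist":-0.3}

```text
clock: 4.0
position: [0.5763, -0.1655, 0.3142]
tool_rot: [-2.541, 1.569, 1.031]
force: [1.2, -2.0, -1.5]
grip_width: 0.0155
```

```bash
python3 rel.py .577 -.166 .314
```

```text
4.0 [ 0.5763 -0.1655  0.3142] q7 [ 0.43  0.43 -0.35  1.56  0.15  1.17 -1.09] F [ 1.17 -2.01 -1.46] M [-0.95 -0.29  0.04] yaw_y -1.1401 x [ 0.001  0.002 -1.   ] 0.015498420304254721
d cm [ 0.02  0.08 -0.04]
```

Call:
arm_command:
  commands:
    - {"dx":0,"dy":0,"dz":0,"twist":-0.1}
    - {"dx":0,"dy":0,"dz":0,"twist":-0.2}
    - {"dx":0,"dy":0,"dz":0,"twist":-0.3}
    - {"dx":0,"dy":0,"dz":0,"twist":-0.4}
    - {"dx":0,"dy":0,"dz":0,"twist":-0.5}
    - {"dx":0,"dy":0,"dz":0,"twist":-0.6}
    - {"dx":0,"dy":0,"dz":0,"twist":-0.64}
    - {"dx":0,"dy":0,"dz":0,"twist":-0.64}
    - {"dx":0,"dy":0,"dz":0,"twist":-0.64}

```text
clock: 4.75
position: [0.5765, -0.1659, 0.3142]
tool_rot: [2.784, 1.569, 0.709]
force: [4.8, -3.9, -2.5]
grip_width: 0.0153
```

```bash
python3 rel.py .577 -.166 .314
```

```text
4.75 [ 0.5765 -0.1659  0.3142] q7 [ 0.52  0.45 -0.48  1.56  0.22  1.19 -0.51] F [ 4.78 -3.93 -2.46] M [-0.88 -0.99  0.12] yaw_y -0.505 x [ 0.002  0.001 -1.   ] 0.015344591022970625
d cm [ 0.02  0.05 -0.01]
```

Call:
arm_command:
  commands:
    - {"dx":0.3,"dy":0,"dz":0,"twist":0}
    - {"dx":0.6,"dy":0,"dz":0,"twist":0}
    - {"dx":0.9,"dy":0,"dz":0,"twist":0}
    - {"dx":1.2,"dy":0,"dz":0,"twist":0}
    - {"dx":1.5,"dy":0,"dz":0,"twist":0}
    - {"dx":1.7,"dy":0,"dz":0,"twist":0}
    - {"dx":1.9,"dy":0,"dz":0,"twist":0}
    - {"dx":2.0,"dy":0,"dz":0,"twist":0}
    - {"dx":2.1,"dy":0,"dz":0,"twist":0}

```text
clock: 5.5
position: [0.5766, -0.1659, 0.2931]
tool_rot: [2.773, 1.569, 0.697]
force: [2.3, -2.8, -0.1]
grip_width: 0.0152
```

```bash
python3 rel.py .577 -.166 .2902;  python3 - <<'E'
from h import *
for n,(x,y) in(("side",(373,250)),):
    im=imaging.grab_frame(n)[:,:,::-1];cv2.imwrite(f"pics/{n}3.png",cv2.resize(im[y-50:y+50,x-60:x+60],(720,600),interpolation=cv2.INTER_CUBIC))
E
```

```text
5.5 [ 0.5766 -0.1659  0.2931] q7 [ 0.51  0.46 -0.48  1.59  0.23  1.14 -0.52] F [ 2.25 -2.84 -0.07] M [-0.86 -0.72 -0.05] yaw_y -0.5051 x [ 0.002  0.001 -1.   ] 0.015164858491586674
d cm [ 0.29  0.04 -0.01]
```

View pics/side3.png

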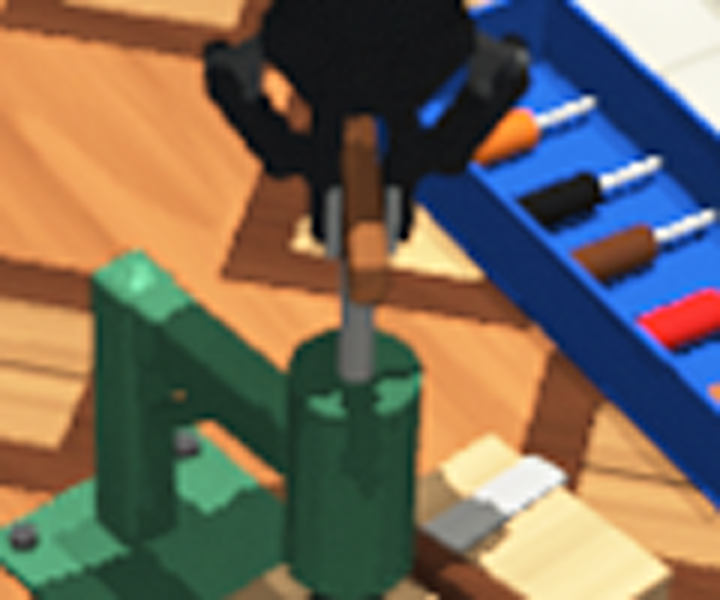

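Call:
arm_command:
  commands:
    - {"dx":0.1,"dy":0,"dz":0,"twist":0}
    - {"dx":0.2,"dy":0,"dz":0,"twist":0}
    - {"dx":0.3,"dy":0,"dz":0,"twist":0}
    - {"dx":0.4,"dy":0,"dz":0,"twist":0}
    - {"dx":0.5,"dy":0,"dz":0,"twist":0}

```text
clock: 5.97
position: [0.5766, -0.1659, 0.2879]
tool_rot: [2.767, 1.569, 0.691]
force: [3.6, -4.4, -0.1]
grip_width: 0.0152
```

Call:
arm_command:
  commands:
    - {"dx":0.1,"dy":0,"dz":0,"twist":0}
    - {"dx":0.2,"dy":0,"dz":0,"twist":0}
    - {"dx":0.3,"dy":0,"dz":0,"twist":0}

```text
clock: 6.22
position: [0.5766, -0.1659, 0.2849]
tool_rot: [2.684, 1.569, 0.608]
force: [2.7, -4.0, 2.2]
grip_width: 0.0154
```

Call:
arm_command:
  commands:
    - {"dx":0.1,"dy":0,"dz":0,"twist":0}
    - {"dx":0.2,"dy":0,"dz":0,"twist":0}
    - {"dx":0.3,"dy":0,"dz":0,"twist":0}

```text
clock: 6.47
position: [0.5767, -0.1659, 0.282]
tool_rot: [2.62, 1.569, 0.544]
force: [1.4, -3.3, 4.3]
grip_width: 0.0153
```

Call:
arm_command:
  commands:
    - {"dx":0.1,"dy":0,"dz":0,"twist":0}
    - {"dx":0.2,"dy":0,"dz":0,"twist":0}
    - {"dx":0.3,"dy":0,"dz":0,"twist":0}

```text
clock: 6.72
position: [0.5767, -0.1659, 0.2792]
tool_rot: [2.515, 1.568, 0.439]
force: [1.2, -2.6, 8.1]
grip_width: 0.0155
```

Call:
arm_command:
  commands:
    - {"dx":0.1,"dy":0,"dz":0,"twist":0}
    - {"dx":0.2,"dy":0,"dz":0,"twist":0}
    - {"dx":0.3,"dy":0,"dz":0,"twist":0}

```text
clock: 6.97
position: [0.5767, -0.1659, 0.2767]
tool_rot: [2.358, 1.568, 0.282]
force: [-0.7, -3.1, 11.2]
grip_width: 0.0152
```

Call:
arm_command:
  commands:
    - {"dx":0.1,"dy":0,"dz":0,"twist":0}
    - {"dx":0.2,"dy":0,"dz":0,"twist":0}
    - {"dx":0.2,"dy":0,"dz":0,"twist":0}
    - {"dx":0.2,"dy":0,"dz":0,"twist":0}

```text
clock: 7.3
position: [0.5767, -0.1659, 0.2751]
tool_rot: [2.265, 1.568, 0.189]
force: [-0.2, -3.7, 8.8]
grip_width: 0.0152
```

```bash
python3 rel.py .577 -.166 .2742
```

```text
7.3 [ 0.5767 -0.1659  0.2751] q7 [ 0.51  0.48 -0.48  1.61  0.24  1.11 -0.53] F [-0.16 -3.75  8.8 ] M [-0.72  0.06 -0.04] yaw_y -0.5054 x [ 0.003  0.001 -1.   ] 0.015179599007546582
d cm [ 0.1   0.03 -0.01]
```

Call:
arm_command:
  commands:
    - {"dx":0.1,"dy":0,"dz":0,"twist":0}
    - {"dx":0.12,"dy":0,"dz":0,"twist":0}
    - {"dx":0.12,"dy":0,"dz":0,"twist":0}
    - {"dx":0.12,"dy":0,"dz":0,"twist":0}

```text
clock: 7.63
position: [0.5768, -0.1659, 0.2745]
tool_rot: [2.164, 1.568, 0.087]
force: [-1.1, -2.1, 12.0]
grip_width: 0.0153
```

```bash
python3 rel.py .577 -.166 .2742
```

```text
7.6333 [ 0.5768 -0.1659  0.2745] q7 [ 0.51  0.48 -0.48  1.61  0.24  1.1  -0.53] F [-1.08 -2.14 12.01] M [-0.65  0.22 -0.03] yaw_y -0.5055 x [ 0.003  0.    -1.   ] 0.015314225852262846
d cm [ 0.03  0.02 -0.  ]
```

Call:
arm_command:
  commands:
    - {"dx":0.05,"dy":0,"dz":0,"twist":0.05}
    - {"dx":0.05,"dy":0,"dz":0,"twist":0.1}
    - {"dx":0.05,"dy":0,"dz":0,"twist":0.15}
    - {"dx":0.05,"dy":0,"dz":0,"twist":0.2}
    - {"dx":0.05,"dy":0,"dz":0,"twist":0.25}
    - {"dx":0.05,"dy":0,"dz":0,"twist":0.3}

```text
clock: 8.13
position: [0.5767, -0.1658, 0.2745]
tool_rot: [2.422, 1.567, 0.043]
force: [-1.8, -2.6, 10.8]
grip_width: 0.0157
```

```bash
python3 rel.py .577 -.166 .2742
```

```text
8.1333 [ 0.5767 -0.1658  0.2745] q7 [ 0.47  0.47 -0.41  1.62  0.2   1.09 -0.8 ] F [-1.83 -2.57 10.79] M [-0.55  0.38  0.21] yaw_y -0.8077 x [ 0.003  0.    -1.   ] 0.01566268442809242
d cm [ 0.03  0.04 -0.01]
```

Call:
arm_command:
  commands:
    - {"dx":0.05,"dy":0,"dz":0,"twist":0.05}
    - {"dx":0.05,"dy":0,"dz":0,"twist":0.1}
    - {"dx":0.05,"dy":0,"dz":0,"twist":0.15}
    - {"dx":0.05,"dy":0,"dz":0,"twist":0.2}
    - {"dx":0.05,"dy":0,"dz":0,"twist":0.2}

```text
clock: 8.55
position: [0.5766, -0.1656, 0.2746]
tool_rot: [2.598, 1.567, 0.016]
force: [-1.0, -1.5, 10.7]
grip_width: 0.0152
```

```bash
python3 rel.py .577 -.166 .2742
```

```text
8.55 [ 0.5766 -0.1656  0.2746] q7 [ 0.43  0.46 -0.36  1.62  0.18  1.09 -0.99] F [-1.03 -1.54 10.67] M [-0.55  0.44 -0.13] yaw_y -1.0109 x [ 0.003  0.    -1.   ] 0.015204067189632351
d cm [ 0.04  0.06 -0.01]
```

Past the tooth angle with no jam, so I'll go on to the closed position.

Call:
arm_command:
  commands:
    - {"dx":0.03,"dy":0,"dz":0,"twist":0.07}
    - {"dx":0.03,"dy":0,"dz":0,"twist":0.14}
    - {"dx":0.03,"dy":0,"dz":0,"twist":0.21}
    - {"dx":0.03,"dy":0,"dz":0,"twist":0.28}
    - {"dx":0.03,"dy":0,"dz":0,"twist":0.35}
    - {"dx":0.03,"dy":0,"dz":0,"twist":0.42}
    - {"dx":0.03,"dy":0,"dz":0,"twist":0.42}
    - {"dx":0.03,"dy":0,"dz":0,"twist":0.42}

```text
clock: 9.22
position: [0.5764, -0.1653, 0.2746]
tool_rot: [3.05, 1.568, 0.048]
force: [-1.2, -1.7, 8.7]
grip_width: 0.0156
```

```bash
python3 rel.py .577 -.166 .2742
```

```text
9.2167 [ 0.5764 -0.1653  0.2746] q7 [ 0.37  0.45 -0.27  1.62  0.13  1.08 -1.37] F [-1.2  -1.73  8.73] M [-0.41  0.39 -0.15] yaw_y -1.4314 x [ 0.003  0.    -1.   ] 0.01561406792434065
d cm [ 0.04  0.08 -0.05]
```

Call:
arm_command:
  commands:
    - {"dx":0,"dy":0,"dz":0,"twist":0}
    - {"dx":0,"dy":0,"dz":0,"twist":0}
    - {"dx":0,"dy":0,"dz":0,"twist":0}
    - {"dx":0,"dy":0,"dz":0,"twist":0}
    - {"dx":0,"dy":0,"dz":0,"twist":0}
    - {"dx":0,"dy":0,"dz":0,"twist":0}
    - {"dx":0,"dy":0,"dz":0,"twist":0}
    - {"dx":0,"dy":0,"dz":0,"twist":0}
  grip: -1

```text
clock: 9.88
position: [0.5763, -0.1653, 0.2745]
tool_rot: [3.06, 1.568, 0.058]
force: [0.4, -0.3, 0.1]
grip_width: 0.0848
```

Call:
arm_command:
  commands:
    - {"dx":-1,"dy":0,"dz":0,"twist":0}
    - {"dx":-3,"dy":0,"dz":0,"twist":0}
    - {"dx":-6,"dy":0,"dz":0,"twist":0}
    - {"dx":-9,"dy":0,"dz":0,"twist":0}
    - {"dx":-12,"dy":0,"dz":0,"twist":0}
    - {"dx":-15,"dy":0,"dz":0,"twist":0}
    - {"dx":-15,"dy":2,"dz":3.5,"twist":0}
    - {"dx":-15,"dy":4,"dz":7,"twist":0}
    - {"dx":-15,"dy":6,"dz":10.5,"twist":0}
    - {"dx":-15,"dy":8,"dz":14,"twist":0}
    - {"dx":-15,"dy":8,"dz":14,"twist":0}
    - {"dx":-15,"dy":8,"dz":14,"twist":0}

```text
clock: 10.88
position: [0.4469, -0.2655, 0.4255]
tool_rot: [2.779, 1.566, -0.226]
force: [0.7, 0.9, -0.2]
grip_width: 0.0852
```

```bash
python3 rel.py; python3 - <<'E'
from h import *
for n,(x,y) in(("side",(373,260)),("top",(365,240))):
    im=imaging.grab_frame(n)[:,:,::-1];cv2.imwrite(f"pics/{n}4f.png",im);cv2.imwrite(f"pics/{n}4.png",cv2.resize(im[y-50:y+50,x-60:x+60],(720,600),interpolation=cv2.INTER_CUBIC))
E
```

```text
10.8833 [ 0.4469 -0.2655  0.4255] q7 [ 0.6   0.21 -0.21  1.59  0.04  1.35 -1.06] F [ 0.68  0.88 -0.15] M [ 0.01 -0.   -0.01] yaw_y -1.435 x [ 0.004 -0.001 -1.   ] 0.0852115120132582
```

View pics/side4.png

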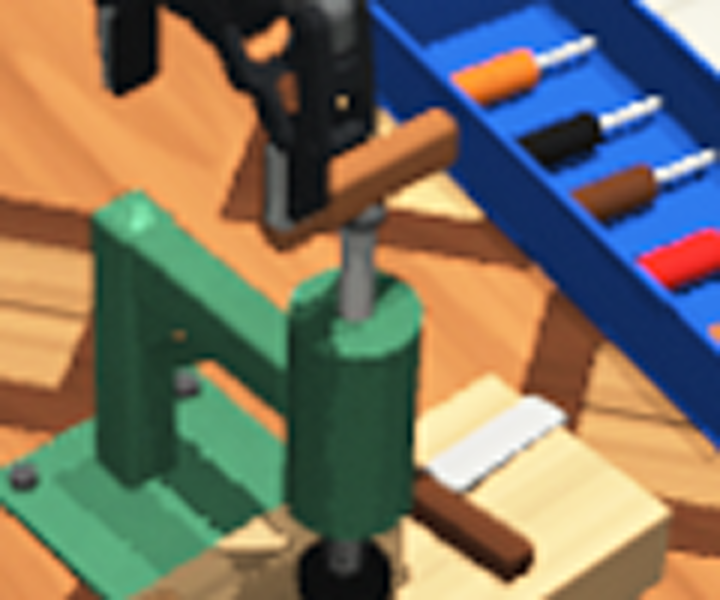

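View pics/top4f.png

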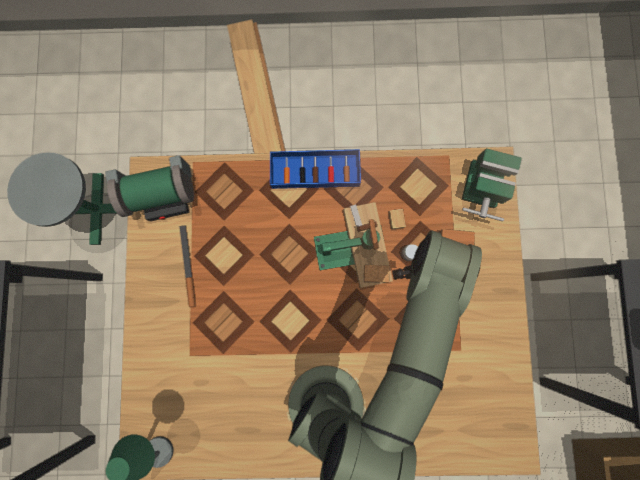

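```bash
python3 - <<'E'
from h import *
for z in(.289,.297,.305,.337):
  y=.135;u=np.array([np.cos(y),np.sin(y)]);v=np.array([-u[1],u[0]])
  c=np.array([.5765,-.166]);P=[[*(c+.048*u+s*.008*v),z] for s in(1,-1)]
  print(z,((proj("side",P)-[313,210]+.5)*6).round(0).tolist())
E
```

```text
0.289 [[438.0, 121.0], [464.0, 141.0]]
0.297 [[439.0, 106.0], [465.0, 126.0]]
0.305 [[440.0, 91.0], [466.0, 111.0]]
0.337 [[443.0, 30.0], [469.0, 49.0]]
```

The side view puts the bar's far end at about (435,110) and (455,125). That matches a top face at z = 0.297, which is 40 mm down in slot 5, with the twist back at about 0.135 rad world yaw. The bystanders haven't moved and the arm is clear.

```bash
python3 -c "
from h import *
print(order.job_done())"
```

```text
the job is handed in; nothing more can be done
None
```

The board is clamped: the handle is locked in the slot 40 mm below the start. By my estimate the foot presses with about 12 N, which is above the 8 N you asked for but inside the 3–16 N limits. I handed the job in at about 11 s; it reports no verdict.

**What I did:** I gripped the bar and twisted it free by 0.93 rad, then pushed it down slowly. The foot met the board after about 27–28 mm. I turned the handle back without a jam, opened the gripper and moved the arm away.

**Why not 8 N:** the slots are 8 N apart, so the choice was about 4–5 N or about 12–13 N. I took the deeper slot because it keeps further from the limits. The highest vertical wrist force I read was 12.0 N.

**Last checks:**
- **Lock:** after release, the side view put the handle 40 mm down and back at its starting angle. Its height matched the prediction to within about 2 mm.
- **Board height:** the two estimates differ by about 2 mm. The cameras gave about 45.5 mm and feel gave about 47.5 mm, which puts the foot force between 10.5 and 13 N.
- **Bystanders:** those in view had not visibly moved. The arm hid the mallet and part of the jar in the last top view.
- **Clearance:** the force reading with the arm clear was near zero.

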